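# Put the impact sockets back in the tray in order of size

### The arm

A 6-joint arm with a two-finger parallel gripper is mounted at the origin on the work surface. World frame = base frame: x ahead of the robot, y to its left, z up, the work surface at z = 0. Lengths are in m, angles in rad, forces in N, time in s.
With the tool pointing down it reaches from about 0.325 to 0.875 m from the base axis. Payload 4.4 kg.
Tool frame: the origin (TCP) lies at the very end of the fingers, on their centre line; the grasp point (between the pads) lies 19 mm behind it; z points along the fingers, y is the line along which they close (so a half turn about z gives the same grasp; the last joint's range is limited). The gripper opens to 85 mm and grips with 20 to 120 N. Pads are 22 mm wide; open, the fingers measure 114 mm over their backs; the gripper's body (76 mm by 85 mm) begins 54 mm behind the grasp point. The pads swing forward as they close: fully open they stand 13 mm farther back than shut.
Start: joints at [-1.282, 0.207, 1.542, -0, 1.393, -0.15], TCP at [0.244, -0.521, 0.231] pointing down, gripper open.
Joint ranges: [-2.73, 2.73], [-0.86, 2.22], [0.23, 2.46], [-1.11, 4.25], [0.08, 2.63], [-2.82, 2.82]. Speed limits (rad/s): [2.79, 2.79, 3.14, 3.14, 3.14, 3.14].

### API

Orientations are given as [roll, pitch, yaw] about the fixed x, y, z axes, in that order (R = Rz(yaw) Ry(pitch) Rx(roll)).
In Python, from station import arm, imaging, order gives the robot as it stands. The module is installed in compiled form; this text tells all that it offers.
- The arm moves only by the tool servo_tool, never from a script. Its argument "plan" is text: rows parted by semicolons, each of 7 numbers parted by spaces: the turn, a rotation vector about the tool's x, y, z in degrees, then the shift along the tool's x, y, z in mm, then the closure, from 0 (fully open) to 1 (shut). In form: rx ry rz x y z fingers; .... A call has exactly 10 rows; each row is the pose to reach, as a shift and turn from the pose commanded when the call began, along the tool's axes at that moment; what a row does not reach only later rows make up. A row lasts 1/8 s, in which the tool goes at most 62.5 mm and 10.7 degrees, less where a joint would pass 70% of its speed; a pose out of reach is approached as far as the arm can. A call with a gripper value outside its range is refused whole. The fingers move at their own pace and stop on an object; "newtons" is the grip in N (left out, the last holds). Time passes only in rows, so rows that repeat a pose let the fingers close, or fill a call up. It gives the time, the measured TCP pose, the force, the opening and the grip force at its end, in the units of the state.
- arm.observe(): the state, without advancing time (a new reading comes with each control period).
- imaging.camera(name): name is "side" or "top" or "wrist"; returns (picture, depth): 480x640x3 uint8, red, green, blue; 480x640 float32, m along the optical axis (not along the pixel's ray), 0 where there is no reading.
- imaging.camera_params(name): a dict with "camera_matrix" (3x3 intrinsics, pixels), "dist" ([k1, k2, p1, p2, k3] as OpenCV has them; the pictures are not rectified), "eye" and "rotation" of the camera in the world. Camera axes: x right, y down, z forward; pixel columns grow to the right and rows downward; lengths in m; the calibration is good to about 2 mm. A picture is of the moment at which its call begins: read the wrist's pose just before it. camera_params takes no time and is no camera call; for the wrist camera it gives the pose at the moment of the call.
- order.close_job(): hands the job in; it is judged then, once.
The state is a dict: "time_s": time; "qpos": joint angles; "qd": joint speeds; "joint_torque": joint torques, N m; "position": TCP position; "ee_rot": TCP orientation; "contact_force": force on the tool from outside, world axes, zero at the start; "wrist_torque": the same for the moment, N m; "finger_gap": opening from 0.0 (shut) to 1.0 (fully open); "gripper_force": force on a finger pad.
Only numpy, scipy, OpenCV 4.12 (cv2) and the standard library are available. Lean on these libraries where they do the work, as an engineer would, in place of code of your own. Each camera call takes 0.05 s, during which the arm holds its last target. There are 200 camera calls.

### The job

Fill the gap in the red socket tray: stand the four loose impact sockets upright, open end up as they are now, on the four white spots between the two sockets already there, one centred on each spot, so that the whole row steps evenly in size from the small socket at one end to the big one at the other. Leave the two end sockets where they stand.

Things in the scene. Friction and masses are not known exactly. Their poses are not given: they have to be found in the camera images.
- socket_37: Loose dark-grey steel impact socket: an upright round cylinder 37 mm in outer diameter and 50 mm high (its lowest 16 mm are 4 mm less in diameter), with a hexagon opening in its top, about 200 g. At the start it stands on the bench in front of the tray. Origin: centre of its underside; z up along its axis, which way x points does not matter.
- socket_44: Loose dark-grey steel impact socket: an upright round cylinder 44 mm in outer diameter and 54 mm high (its lowest 16 mm are 4 mm less in diameter), with a hexagon opening in its top, about 290 g. At the start it stands on the bench in front of the tray. Origin: centre of its underside; z up along its axis, which way x points does not matter.
- socket_51: Loose dark-grey steel impact socket: an upright round cylinder 51 mm in outer diameter and 58 mm high (its lowest 16 mm are 4 mm less in diameter), with a hexagon opening in its top, about 400 g. At the start it stands on the bench in front of the tray. Origin: centre of its underside; z up along its axis, which way x points does not matter.
- socket_58: Loose dark-grey steel impact socket: an upright round cylinder 58 mm in outer diameter and 62 mm high (its lowest 16 mm are 4 mm less in diameter), with a hexagon opening in its top, about 530 g. At the start it stands on the bench in front of the tray. Origin: centre of its underside; z up along its axis, which way x points does not matter.
- socket_30: The smallest impact socket, same look, 30 mm in diameter and 46 mm high, loose, already standing in the tray at one end of the row (which end changes from start to start); it stays there. Origin: centre of its underside, z up.
- socket_65: The biggest impact socket, same look, 65 mm in diameter and 66 mm high, loose, already standing in the tray at one end of the row (which end changes from start to start); it stays there. Origin: centre of its underside, z up.
- place_1: White painted spot, 38 mm across, free place 1 of the four between the end sockets, counted from the robot's right (-y) to its left. Origin: its centre, on the tray floor, 4 mm above the bench; x across the tray, y along the row, z up. Spots are 86 mm apart, the end sockets 86 mm beyond the outer ones. The red tray is fixed: 520 by 120 mm, rim 16 mm above the bench.
- place_2: White painted spot, 38 mm across, free place 2 of the four between the end sockets, counted from the robot's right (-y) to its left. Origin: its centre, on the tray floor, 4 mm above the bench; x across the tray, y along the row, z up. Spots are 86 mm apart, the end sockets 86 mm beyond the outer ones. The red tray is fixed: 520 by 120 mm, rim 16 mm above the bench.
- place_3: White painted spot, 38 mm across, free place 3 of the four between the end sockets, counted from the robot's right (-y) to its left. Origin: its centre, on the tray floor, 4 mm above the bench; x across the tray, y along the row, z up. Spots are 86 mm apart, the end sockets 86 mm beyond the outer ones. The red tray is fixed: 520 by 120 mm, rim 16 mm above the bench.
- place_4: White painted spot, 38 mm across, free place 4 of the four between the end sockets, counted from the robot's right (-y) to its left. Origin: its centre, on the tray floor, 4 mm above the bench; x across the tray, y along the row, z up. Spots are 86 mm apart, the end sockets 86 mm beyond the outer ones. The red tray is fixed: 520 by 120 mm, rim 16 mm above the bench.
Not all that is in view belongs to the job. Leave any orange look-alike of the socket_51 alone.

How it is judged:
At the end, for the whole second after the job is handed in: From the small end socket to the big one stand 37, 44, 51, 58 mm: each on the tray floor within 12 mm of the centre of its own spot, upright within 0.1 rad, released and at rest; both end sockets upright, at rest, within 12 mm of where they started (((horizontal distance between socket_30 and place_1 below 0.12 m and horizontal distance between socket_65 and place_4 below 0.12 m and horizontal distance between socket_37 and place_1 below 0.012 m and z of socket_37 in the frame of place_1 between -0.004 and 0.005 m and horizontal distance between socket_44 and place_2 below 0.012 m and z of socket_44 in the frame of place_2 between -0.004 and 0.005 m and horizontal distance between socket_51 and place_3 below 0.012 m and z of socket_51 in the frame of place_3 between -0.004 and 0.005 m and horizontal distance between socket_58 and place_4 below 0.012 m and z of socket_58 in the frame of place_4 between -0.004 and 0.005 m) or (horizontal distance between socket_30 and place_4 below 0.12 m and horizontal distance between socket_65 and place_1 below 0.12 m and horizontal distance between socket_37 and place_4 below 0.012 m and z of socket_37 in the frame of place_4 between -0.004 and 0.005 m and horizontal distance between socket_44 and place_3 below 0.012 m and z of socket_44 in the frame of place_3 between -0.004 and 0.005 m and horizontal distance between socket_51 and place_2 below 0.012 m and z of socket_51 in the frame of place_2 between -0.004 and 0.005 m and horizontal distance between socket_58 and place_1 below 0.012 m and z of socket_58 in the frame of place_1 between -0.004 and 0.005 m)) and angle between each of socket_44, socket_58, socket_37, socket_51, socket_30, socket_65's own z axis and vertical below 0.1 rad and linear speed of each of socket_44, socket_58, socket_37, socket_51, socket_30, socket_65 below 0.02 m/s and distance of each of socket_30, socket_65 from where it was at the start of the episode below 0.012 m); the robot touches nothing.
It also fails if it takes over 96 s, if anything falls off the work surface, if the arm or the gripper's body presses on something with over 40 N, if the wrist force passes 120 N, or if a joint passes its speed limit or range.

## Working session

There is one attempt and no reset: what is moved stays moved. The work goes in short steps, Python scripts to look and compute and a tool call to move; the robot and the scene stay as the last step left them, time stands still between calls to the robot, and variables do not carry over. Pictures are saved under pics/ and viewed, at most 14 in all, crops included, and the job is handed in when it is done.

Besides the shell and the picture viewer there is one more tool, called after ">>>" by a JSON object that holds its "name" and its "arguments". servo_tool: Moves the arm, as the interface text tells. Its arguments: {"type":"object","properties":{"plan":{"type":"string"},"newtons":{"type":"number"}},"required":["plan"]}

```bash
mkdir -p pics
cat > h.py <<'E'
import numpy as np, cv2
from station import arm, imaging, order
def snap(n,f):
    P=imaging.camera_params(n); im,d=imaging.camera(n)
    cv2.imwrite(f'pics/{f}.png',im[:,:,::-1]); np.savez(f'pics/{f}.npz',im=im,d=d,K=P['camera_matrix'],D=np.array(P['dist'],float),e=P['eye'],R=P['rotation'])
def load(f): return np.load(f'pics/{f}.npz')
def ray(z,uv):
    p=cv2.undistortPoints(np.array(uv,float).reshape(-1,1,2),z['K'],z['D']).reshape(-1,2)
    return np.c_[p,np.ones(len(p))]@z['R'].T
def at_z(z,uv,h):
    r=ray(z,uv); return z['e']+r*((h-z['e'][2])/r[:,2])[:,None]
def cloud(z):
    v,u=np.mgrid[:480,:640]; r=ray(z,np.stack([u,v],-1).reshape(-1,2))
    return (z['e']+r*z['d'].reshape(-1,1)).reshape(480,640,3)
E
python3 - <<'E'
from h import *
snap('top','top0'); snap('side','side0')
for n in('top0','side0'):
    z=load(n); print(n,z['e'],z['R'].round(3).tolist(),z['K'].round(1).tolist(),z['D'])
s=arm.observe(); print(s)
E
```

```text
top0 [0.47369319 0.02110223 1.1026856 ] [-3.066, 0.004, -1.596] [[621.7, 0.0, 321.1], [0.0, 621.7, 240.1], [0.0, 0.0, 1.0]] [0.03812809 0.         0.         0.         0.        ]
side0 [0.41060467 0.72397601 0.64431096] [-2.247, 0.006, -2.952] [[450.6, 0.0, 319.0], [0.0, 450.6, 242.2], [0.0, 0.0, 1.0]] [0.00645362 0.         0.         0.         0.        ]
{'time_s': 0.1, 'qpos': array([-1.28249340e+00,  2.07370357e-01,  1.54284217e+00,  1.76100572e-05,
        1.39349340e+00, -1.50520484e-01]), 'qd': array([ 0.00182434,  0.00075168, -0.00410654, -0.00040682, -0.00162465,
        0.00122941]), 'joint_torque': array([-4.08139476e-04, -3.84090257e+01, -2.92547983e+01, -2.30306787e-04,
        4.83385709e-03,  4.16295798e-07]), 'position': array([ 0.24408731, -0.519854  ,  0.23020694]), 'ee_rot': array([-3.13950588e+00, -3.34021441e-04,  4.38819939e-01]), 'contact_force': array([ 0.35729664,  0.57331056, -0.37539023]), 'wrist_torque': array([-0.02410927, -0.01820202,  0.00151087]), 'gripper_force': 0.0, 'finger_gap': 0.9971522643611077}
```

```bash
sed -i "s/R=P\['rotation'\])/R=rot(P['rotation']))/; 2a from scipy.spatial.transform import Rotation\ndef rot(a): return Rotation.from_euler('xyz',a).as_matrix()" h.py
python3 - <<'E'
from h import *
for n in('top0','side0'):
    z=dict(load(n)); z['R']=rot(z['R']); np.savez(f'pics/{n}.npz',**z)
E
```

```text
(no output)
```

View pics/top0.png

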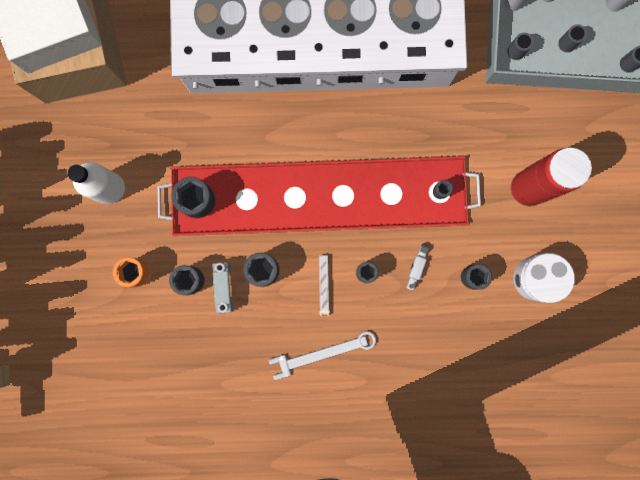

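View pics/side0.png

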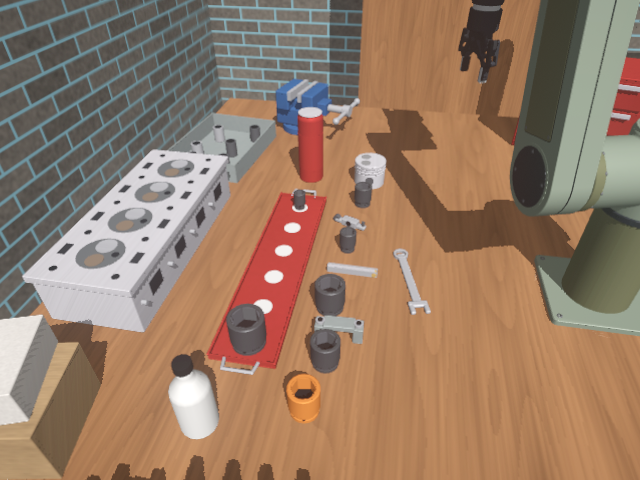

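Top picture: 65 end socket at (193,197), 30 end socket at (442,189); free spots at (247,199), (295,197), (343,195), (391,194); fifth spot under the 30. Candidates for the loose sockets: (185,280), (261,269), (367,271), (476,277) dark; orange look-alike (128,271) is rejected; also round and grey but not sockets: piston (545,277) and bits in the bin (520,45).

Run:
```python
from h import *
t=load('top0'); s=load('side0')
for n,z,C in(('top',t,[(185,280),(261,269),(367,271),(476,277),(193,197),(442,189)]),('side',s,[(325,349),(329,294),(348,239),(363,194),(246,328),(299,199)])):
    c=cloud(z)
    for (u,v) in C:
        w=np.zeros((480,640),bool); w[v-34:v+34,u-34:u+34]=1
        dark=(z['im'].max(-1)<90)
        p=c[w&(c[...,2]>.03)&(c[...,2]<.08)&dark]
        # keep points near the column centre
        m=np.median(p,0); p=p[np.hypot(*(p-m)[:,:2].T)<.045]
        h=np.percentile(p[:,2],97); q=p[p[:,2]>h-.004]
        (x,y),r=cv2.minEnclosingCircle(q[:,:2].astype(np.float32)); print(n,(u,v),'h%.4f c=(%.4f,%.4f) d=%.4f n=%d'%(h,x,y,2*r,len(q)))
# spots
for n,z,C in(('top',t,[(391,194),(343,195),(295,197),(247,199)]),('side',s,[(292,228),(284,251),(274,277),(263,306)])):
    c=cloud(z); wh=(z['im'].min(-1)>170).astype(np.uint8)
    _,L,S,cen=cv2.connectedComponentsWithStats(wh)
    for u,v in C:
        k=L[v,u]; q=c[L==k]; print(n,k,S[k,4],cen[k].round(1),'z',np.median(q[:,2]).round(4),'xy@.004',at_z(z,cen[k],.004)[0].round(4),'cloud',q.mean(0).round(4))
        h=c[L==k]
im=t['im']; cv2.imwrite('pics/crop.png',cv2.resize(im[225:325,100:520],None,fx=1.9,fy=1.9,interpolation=2)[:,:,::-1])
```

```text
top (185, 280) h0.0590 c=(0.4926,0.2550) d=0.0497 n=59
top (261, 269) h0.0630 c=(0.5064,0.1265) d=0.0577 n=107
top (367, 271) h0.0515 c=(0.4977,-0.0539) d=0.0362 n=49
top (476, 277) h0.0551 c=(0.4853,-0.2394) d=0.0436 n=76
top (193, 197) h0.0703 c=(0.6330,0.2418) d=0.0662 n=143
top (442, 189) h0.0522 c=(0.6376,-0.1885) d=0.0300 n=41
side (325, 349) h0.0547 c=(0.4930,0.2622) d=0.0467 n=27
side (329, 294) h0.0575 c=(0.5079,0.1365) d=0.0544 n=22
side (348, 239) h0.0459 c=(0.4994,-0.0494) d=0.0342 n=10
side (363, 194) h0.0489 c=(0.4875,-0.2351) d=0.0407 n=15
side (246, 328) h0.0663 c=(0.6301,0.2537) d=0.0586 n=23
side (299, 199) h0.0420 c=(0.6385,-0.1807) d=0.0263 n=8
top 32 371 [390.9 193.6] z 0.0036 xy@.004 [ 0.6372 -0.1026  0.004 ] cloud [ 0.6355 -0.1013  0.0153]
top 35 376 [342.6 195.4] z 0.0034 xy@.004 [ 0.6363 -0.0165  0.004 ] cloud [ 0.636  -0.0164  0.0064]
top 36 374 [294.4 197.2] z 0.0037 xy@.004 [0.6354 0.0694 0.004 ] cloud [0.6346 0.0691 0.0096]
top 37 329 [247.2 199.5] z 0.0036 xy@.004 [0.6333 0.1535 0.004 ] cloud [0.6334 0.1535 0.0037]
side 19 132 [291.8 227.4] z 0.0029 xy@.004 [ 0.6392 -0.1016  0.004 ] cloud [ 0.6378 -0.0967  0.0078]
side 21 155 [283.2 250.1] z 0.0033 xy@.004 [ 0.6382 -0.0163  0.004 ] cloud [ 0.6369 -0.0125  0.0074]
side 25 190 [273.4 276.2] z 0.0032 xy@.004 [0.6371 0.0697 0.004 ] cloud [0.6374 0.0688 0.0033]
side 26 167 [264.1 305.1] z 0.0032 xy@.004 [0.633  0.1518 0.004 ] cloud [0.6319 0.1544 0.0071]
```

View pics/crop.png

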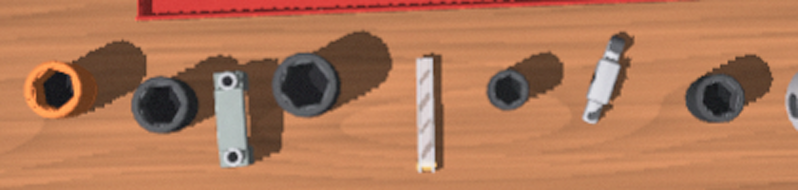

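Crop: 51 at (163,103), 58 at (306,84), 37 at (508,89), 44 at (716,98), orange at (55,89), left alone. Both the heights and diameters agree with those identities. Small end is at -y, so places 1 to 4 take 37, 44, 51, 58. I'll grip across the row (along x), starting with 44.

```bash
cat >> h.py <<'E'
S={'37':(.4980,-.0539),'44':(.4855,-.2390),'51':(.4926,.2555),'58':(.5066,.1270)}
Pl={'37':(.6380,-.1022),'44':(.6372,-.0164),'51':(.6362,.0696),'58':(.6350,.1555)}
def go(x,y,z,yaw=90):
    s=arm.observe(); R=rot(s['ee_rot']); G=rot([np.pi,0,np.radians(yaw)])
    print('pos',s['position'].round(4),'shift mm',(R.T@(np.array([x,y,z])-s['position'])*1000).round(1),'turn',np.degrees(Rotation.from_matrix(R.T@G).as_rotvec()).round(1))
E
python3 -c "
from h import *
go(*S['44'],.17)
t=load('top0');c=cloud(t)
for u,v in((320,50),(320,75),(545,277),(570,170),(222,287)):print(u,v,c[v,u].round(3))"
```

```text
pos [ 0.2441 -0.5199  0.2302] shift mm [ 337.8 -151.5   60.6] turn [ -0.1  -0.1 -64.9]
320 50 [0.858 0.017 0.117]
320 75 [0.829 0.018 0.082]
545 277 [ 0.482 -0.345  0.067]
570 170 [ 0.637 -0.346  0.19 ]
222 287 [0.479 0.195 0.038]
```

>>> {"name": "servo_tool", "arguments": {"plan": "0 0 -10 48 -22 8 0; 0 0 -20 96 -44 16 0; 0 0 -30 145 -65 25 0; 0 0 -40 193 -87 34 0; 0 0 -50 241 -108 43 0; 0 0 -58 290 -130 52 0; -0.1 -0.1 -65 338 -151 60 0; -0.1 -0.1 -65 338 -151 60 0; -0.1 -0.1 -65 338 -151 60 0; -0.1 -0.1 -65 338 -151 60 0", "newtons": 50}}

```text
time_s: 1.35
position: [0.4855, -0.2413, 0.1714]
ee_rot: [3.141, 0.003, 1.571]
contact_force: [0.9, 0.0, 0.3]
finger_gap: 1.003
gripper_force: 0.0
```

```bash
python3 -c "
from h import *
snap('wrist','w1'); go(*S['44'],.02); z=load('w1'); c=cloud(z)
print(arm.observe()['time_s'])
dark=(z['im'].max(-1)<90); p=c[dark&(c[...,2]>.045)&(c[...,2]<.062)&(abs(c[...,0]-.4855)<.04)&(abs(c[...,1]+.239)<.04)]
print(len(p)); 
if len(p)>20: print(np.percentile(p[:,2],97),cv2.minEnclosingCircle(p[:,:2].astype(np.float32)))
"
```

```text
pos [ 0.4855 -0.2414  0.1715] shift mm [ 2.800e+00 -1.000e-01  1.515e+02] turn [0.  0.2 0. ]
1.4
1417
0.055837606212937825 ((0.4890288710594177, -0.24052786827087402), 0.02208751253783703)
```

View pics/w1.png

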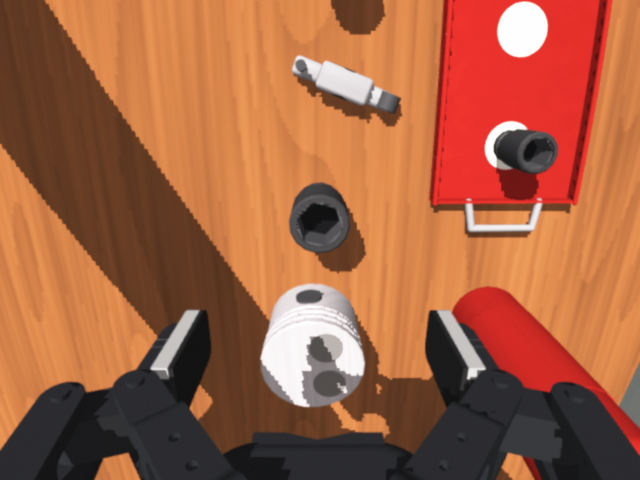

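Wrist view: the 44 at (320,222), in the middle between the open fingers; piston at (312,345); 30 end socket at (527,150) untouched. It agrees with the top view within 4 mm. Descend and grip.

>>> {"name": "servo_tool", "arguments": {"plan": "0 0.2 0 1 1 40 0; 0 0.2 0 1 1 80 0; 0 0.2 0 1 1 115 0; 0 0.2 0 1 1 140 0; 0 0.2 0 1 1 158 0; 0 0.2 0 1 1 158 0; 0 0.2 0 1 1 158 1; 0 0.2 0 1 1 158 1; 0 0.2 0 1 1 158 1; 0 0.2 0 1 1 158 1", "newtons": 50}}

```text
time_s: 2.65
position: [0.4881, -0.2404, 0.0148]
ee_rot: [3.139, 0.001, 1.574]
contact_force: [-1.6, -0.3, 6.1]
finger_gap: 0.507
gripper_force: 51.2
```

```bash
python3 -c "
from h import *
go(*Pl['44'],.12)"
```

```text
pos [ 0.4881 -0.2404  0.0148] shift mm [ 223.5  150.  -105. ] turn [0.1 0.  0.2]
```

>>> {"name": "servo_tool", "arguments": {"plan": "0 0 0 0 0 -25 1; 0 0 0 0 0 -60 1; 0 0 0 20 15 -95 1; 0 0 0 60 42 -105 1; 0 0 0 105 71 -105 1; 0 0 0 150 101 -105 1; 0 0 0 190 128 -105 1; 0 0 0 215 143 -105 1; 0 0 0 224 149 -105 1; 0 0 0 224 149 -105 1"}}

```text
time_s: 3.9
position: [0.6351, -0.0152, 0.118]
ee_rot: [-3.141, -0.001, 1.574]
contact_force: [-0.8, -0.8, -1.9]
finger_gap: 0.504
gripper_force: 51.5
```

```bash
python3 -c "
from h import *
go(*Pl['44'],.0195)"
```

```text
pos [ 0.6351 -0.0152  0.118 ] shift mm [-1.3  2.2 98.5] turn [-0.  -0.1  0.2]
```

>>> {"name": "servo_tool", "arguments": {"plan": "0 0 0 -1 2 30 1; 0 0 0 -1 2 60 1; 0 0 0 -1 2 85 1; 0 0 0 -1 2 94 1; 0 0 0 -1 2 99 1; 0 0 0 -1 2 99 1; 0 0 0 -1 2 99 0; 0 0 0 -1 2 99 0; 0 0 0 -1 2 99 0; 0 0 0 -1 2 99 0"}}

```text
time_s: 5.15
position: [0.6379, -0.0162, 0.02]
ee_rot: [3.14, -0.001, 1.573]
contact_force: [0.1, 0.5, 0.2]
finger_gap: 1.001
gripper_force: 0.0
```

```bash
python3 -c "
from h import *
go(*S['37'],.013)"
```

```text
pos [ 0.6379 -0.0162  0.02  ] shift mm [ -37.3 -140.     6.8] turn [ 0.1 -0.1  0.1]
```

>>> {"name": "servo_tool", "arguments": {"plan": "0 0 0 0 0 -30 0; 0 0 0 0 0 -65 0; 0 0 0 -5 -20 -85 0; 0 0 0 -17 -60 -85 0; 0 0 0 -28 -100 -85 0; 0 0 0 -35 -130 -85 0; 0 0 0 -37 -140 -80 0; 0 0 0 -37 -140 -55 0; 0 0 0 -37 -140 -25 0; 0 0 0 -37 -140 -15 0"}}

```text
time_s: 6.4
position: [0.4969, -0.0531, 0.0327]
ee_rot: [-3.139, -0.002, 1.573]
contact_force: [-0.5, -0.6, -0.4]
finger_gap: 1.003
gripper_force: 0.0
```

```bash
python3 -c "
from h import *
snap('top','top1'); go(*S['37'],.013)
z=load('top1');cv2.imwrite('pics/c1.png',cv2.resize(z['im'][140:320,140:520],None,fx=2,fy=2)[:,:,::-1])"
```

```text
pos [ 0.4966 -0.0531  0.0323] shift mm [-0.9  1.4 19.3] turn [-0.2 -0.1  0.1]
```

View pics/c1.png

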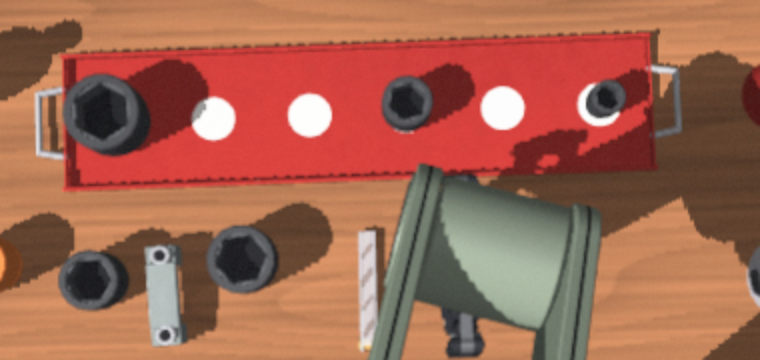

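The 44 stands upright on place 2 (crop pixel (407,103)), and the other sockets are undisturbed; the arm is over the 37. Grip it and lift.

>>> {"name": "servo_tool", "arguments": {"plan": "0 0 0 -1 1 10 0; 0 0 0 -1 1 19 0; 0 0 0 -1 1 19 0; 0 0 0 -1 1 19 1; 0 0 0 -1 1 19 1; 0 0 0 -1 1 19 1; 0 0 0 -1 1 19 1; 0 0 0 -1 1 19 1; 0 0 0 -1 1 0 1; 0 0 0 -1 1 -40 1"}}

```text
time_s: 7.7
position: [0.4958, -0.0538, 0.0724]
ee_rot: [-3.135, -0.003, 1.573]
contact_force: [0.3, 0.5, -1.5]
finger_gap: 0.419
gripper_force: 50.4
```

```bash
python3 -c "
from h import *
go(*Pl['37'],.018)"
```

```text
pos [ 0.4958 -0.0538  0.0724] shift mm [-48.9 142.4  53.3] turn [-0.4 -0.2  0.1]
```

>>> {"name": "servo_tool", "arguments": {"plan": "-0.3 0 0 0 0 -25 1; -0.3 0 0 -8 25 -42 1; -0.3 0 0 -22 65 -42 1; -0.3 0 0 -36 105 -42 1; -0.3 0 0 -46 133 -42 1; -0.3 0 0 -49 142 -35 1; -0.3 0 0 -49 142 -5 1; -0.3 0 0 -49 142 25 1; -0.3 0 0 -49 142 42 1; -0.3 0 0 -49 142 45 1"}}

```text
time_s: 8.95
position: [0.6387, -0.1025, 0.0273]
ee_rot: [3.14, -0.003, 1.573]
contact_force: [0.3, 0.2, -2.2]
finger_gap: 0.419
gripper_force: 50.7
```

```bash
python3 -c "
from h import *
go(*Pl['37'],.018)"
```

```text
pos [ 0.6387 -0.1025  0.0273] shift mm [ 0.2 -0.7  9.3] turn [ 0.1 -0.2  0.1]
```

>>> {"name": "servo_tool", "arguments": {"plan": "0 0 0 0 0 5 1; 0 0 0 0 0 9 1; 0 0 0 0 0 9.5 1; 0 0 0 0 0 9.5 0; 0 0 0 0 0 9.5 0; 0 0 0 0 0 9.5 0; 0 0 0 0 0 9.5 0; 0 0 0 0 0 -25 0; 0 0 0 0 0 -65 0; 0 0 0 0 0 -90 0"}}

```text
time_s: 10.2
position: [0.6414, -0.1037, 0.122]
ee_rot: [3.133, -0.0, 1.573]
contact_force: [0.9, 0.3, 0.6]
finger_gap: 0.999
gripper_force: 0.0
```

```bash
python3 -c "
from h import *
go(*S['58'],.12); go(*S['58'],.02)"
```

```text
pos [ 0.6414 -0.1037  0.122 ] shift mm [ 231.  -134.3    0.9] turn [ 0.5 -0.   0.1]
pos [ 0.6414 -0.1037  0.122 ] shift mm [ 231.  -135.2  100.9] turn [ 0.5 -0.   0.1]
```

>>> {"name": "servo_tool", "arguments": {"plan": "0.4 0 0 20 -12 0 0; 0.4 0 0 60 -36 0 0; 0.4 0 0 105 -62 0 0; 0.4 0 0 150 -88 0 0; 0.4 0 0 190 -112 0 0; 0.4 0 0 220 -128 0 0; 0.4 0 0 231 -134 0 0; 0.4 0 0 231 -134 0 0; 0.4 0 0 231 -134 20 0; 0.4 0 0 231 -134 20 0"}}

```text
time_s: 11.45
position: [0.5048, 0.1262, 0.0973]
ee_rot: [-3.137, -0.001, 1.572]
contact_force: [0.2, 1.5, 0.4]
finger_gap: 1.0
gripper_force: 0.0
```

```bash
python3 -c "
from h import *
go(*S['58'],.016)"
```

```text
pos [0.5048 0.1262 0.0973] shift mm [ 0.8  2.2 81.3] turn [-0.3 -0.   0.1]
```

>>> {"name": "servo_tool", "arguments": {"plan": "-0.3 0 0 1 3 25 0; -0.3 0 0 1 3 50 0; -0.3 0 0 1 3 70 0; -0.3 0 0 1 3 81 0; -0.3 0 0 1 3 81 0; -0.3 0 0 1 3 81 1; -0.3 0 0 1 3 81 1; -0.3 0 0 1 3 81 1; -0.3 0 0 1 3 81 1; -0.3 0 0 1 3 81 1", "newtons": 60}}

```text
time_s: 12.7
position: [0.5087, 0.1285, 0.0193]
ee_rot: [3.138, -0.001, 1.573]
contact_force: [-3.1, -1.2, 5.3]
finger_gap: 0.67
gripper_force: 65.3
```

```bash
python3 -c "
from h import *
go(*Pl['58'],.12)"
```

```text
pos [0.5087 0.1285 0.0193] shift mm [  26.8  126.7 -100.2] turn [ 0.2 -0.1  0.2]
```

>>> {"name": "servo_tool", "arguments": {"plan": "0 0 0 0 0 -25 1; 0 0 0 0 0 -60 1; 0 0 0 0 0 -90 1; 0 0 0 5 20 -100 1; 0 0 0 14 55 -100 1; 0 0 0 22 90 -100 1; 0 0 0 27 115 -100 1; 0 0 0 28 126 -100 1; 0 0 0 28 126 -90 1; 0 0 0 28 126 -70 1"}}

```text
time_s: 13.95
position: [0.6336, 0.1566, 0.0878]
ee_rot: [3.138, -0.001, 1.573]
contact_force: [0.7, 0.1, -5.4]
finger_gap: 0.666
gripper_force: 66.9
```

```bash
python3 -c "
from h import *
go(.635,.157,.023)"
```

```text
pos [0.6336 0.1566 0.0878] shift mm [ 0.4  1.1 64.8] turn [ 0.2 -0.1  0.1]
```

>>> {"name": "servo_tool", "arguments": {"plan": "0 0 0 0 1 25 1; 0 0 0 0 1 45 1; 0 0 0 0 1 58 1; 0 0 0 0 1 64 1; 0 0 0 0 1 64 1; 0 0 0 0 1 64 1; 0 0 0 0 1 64 0; 0 0 0 0 1 64 0; 0 0 0 0 1 64 0; 0 0 0 0 1 64 0"}}

```text
time_s: 15.2
position: [0.6361, 0.1568, 0.0251]
ee_rot: [3.137, -0.001, 1.573]
contact_force: [-0.1, -1.2, 0.8]
finger_gap: 1.001
gripper_force: 0.0
```

```bash
python3 -c "
from h import *
go(*S['51'],.12)"
```

```text
pos [0.6361 0.1568 0.0251] shift mm [  99.2 -142.8  -95.5] turn [ 0.3 -0.1  0.1]
```

>>> {"name": "servo_tool", "arguments": {"plan": "0.3 0 0 0 0 -30 0; 0.3 0 0 0 0 -70 0; 0.3 0 0 5 -8 -95 0; 0.3 0 0 25 -36 -95 0; 0.3 0 0 50 -72 -95 0; 0.3 0 0 75 -108 -95 0; 0.3 0 0 93 -133 -95 0; 0.3 0 0 99 -143 -90 0; 0.3 0 0 99 -143 -65 0; 0.3 0 0 99 -143 -50 0"}}

```text
time_s: 16.45
position: [0.4922, 0.2548, 0.0729]
ee_rot: [-3.14, -0.001, 1.573]
contact_force: [-0.1, -0.0, -0.8]
finger_gap: 1.001
gripper_force: 0.0
```

```bash
python3 -c "
from h import *
go(*S['51'],.016)"
```

```text
pos [0.4922 0.2548 0.0729] shift mm [ 0.6  0.5 56.9] turn [-0.1 -0.   0.1]
```

>>> {"name": "servo_tool", "arguments": {"plan": "0 0 0 1 1 25 0; 0 0 0 1 1 45 0; 0 0 0 1 1 57 0; 0 0 0 1 1 57 0; 0 0 0 1 1 57 1; 0 0 0 1 1 57 1; 0 0 0 1 1 57 1; 0 0 0 1 1 57 1; 0 0 0 1 1 57 1; 0 0 0 1 1 57 1"}}

```text
time_s: 17.7
position: [0.494, 0.2568, 0.0184]
ee_rot: [3.141, -0.002, 1.573]
contact_force: [-1.0, 0.1, 6.1]
finger_gap: 0.588
gripper_force: 62.9
```

```bash
python3 -c "
from h import *
go(*Pl['51'],.12)"
```

```text
pos [0.494  0.2568 0.0184] shift mm [-187.4  141.8 -101.8] turn [ 0.  -0.1  0.1]
```

>>> {"name": "servo_tool", "arguments": {"plan": "0 0 0 0 0 -25 1; 0 0 0 0 0 -60 1; 0 0 0 -10 8 -92 1; 0 0 0 -45 34 -102 1; 0 0 0 -85 64 -102 1; 0 0 0 -125 95 -102 1; 0 0 0 -162 122 -102 1; 0 0 0 -182 137 -102 1; 0 0 0 -187 141 -102 1; 0 0 0 -187 141 -102 1"}}

```text
time_s: 18.95
position: [0.6337, 0.0705, 0.118]
ee_rot: [-3.138, -0.002, 1.574]
contact_force: [-0.5, -0.1, -3.7]
finger_gap: 0.583
gripper_force: 63.5
```

```bash
python3 -c "
from h import *
go(.6362,.070,.0225)"
```

```text
pos [0.6337 0.0705 0.118 ] shift mm [-0.7  2.8 95.5] turn [-0.2 -0.1  0.2]
```

>>> {"name": "servo_tool", "arguments": {"plan": "0 0 0 0 2 30 1; 0 0 0 0 2 60 1; 0 0 0 0 2 82 1; 0 0 0 0 2 93 1; 0 0 0 0 2 96 1; 0 0 0 0 2 96 1; 0 0 0 0 2 96 0; 0 0 0 0 2 96 0; 0 0 0 0 2 96 0; 0 0 0 0 2 96 0"}}

```text
time_s: 20.2
position: [0.637, 0.0697, 0.0232]
ee_rot: [-3.141, -0.001, 1.573]
contact_force: [0.1, -1.2, -0.2]
finger_gap: 1.001
gripper_force: 0.0
```

>>> {"name": "servo_tool", "arguments": {"plan": "0 0 0 0 0 -30 0; 0 0 0 0 0 -70 0; 0 0 0 0 0 -110 0; 0 0 0 0 -30 -130 0; 0 0 0 0 -75 -130 0; 0 0 0 0 -120 -130 0; 0 0 0 0 -165 -130 0; 0 0 0 0 -200 -130 0; 0 0 0 0 -210 -130 0; 0 0 0 0 -210 -130 0"}}

```text
time_s: 21.45
position: [0.4274, 0.069, 0.1534]
ee_rot: [3.141, -0.001, 1.573]
contact_force: [0.6, -0.2, 0.6]
finger_gap: 0.999
gripper_force: 0.0
```

Run:
```python
from h import *
snap('top','top2'); snap('side','side2')
z=load('top2');c=cloud(z); o=cloud(load('top0'))
for n,(x,y) in {**Pl,'30':(.6376,-.1885),'65':(.633,.2418)}.items():
    for k,cc,im in(('now',c,z['im']),('old',o,load('top0')['im'])):
        m=(np.hypot(cc[...,0]-x,cc[...,1]-y)<.045)&(cc[...,2]>.03)&(cc[...,2]<.08)&(im.max(-1)<90)
        p=cc[m]
        if len(p)<20: continue
        h=np.percentile(p[:,2],97); q=p[p[:,2]>h-.004]; (a,b),r=cv2.minEnclosingCircle(q[:,:2].astype(np.float32))
        print(n,k,'h%.4f off mm (%.1f,%.1f) d=%.1f'%(h,(a-x)*1e3,(b-y)*1e3,2e3*r))
print(arm.observe()['time_s'],arm.observe()['position'])
a=z['im'][140:320,140:520];b=load('side2')['im'][150:400,150:450]
cv2.imwrite('pics/end.png',np.hstack([cv2.resize(a,(456,216)),cv2.resize(b,(259,216))])[:,:,::-1])
```

```text
37 now h0.0558 off mm (1.5,-0.5) d=35.8
44 now h0.0591 off mm (-0.5,-0.4) d=43.8
51 now h0.0629 off mm (-0.3,-1.4) d=50.4
58 now h0.0674 off mm (0.5,-1.0) d=58.4
30 now h0.0517 off mm (-0.5,-0.6) d=30.7
30 old h0.0522 off mm (0.0,-0.0) d=30.0
65 now h0.0704 off mm (0.1,-0.4) d=65.9
65 old h0.0703 off mm (-0.0,0.0) d=66.2
21.55 [0.42847293 0.0689627  0.15361684]
```

View pics/end.png

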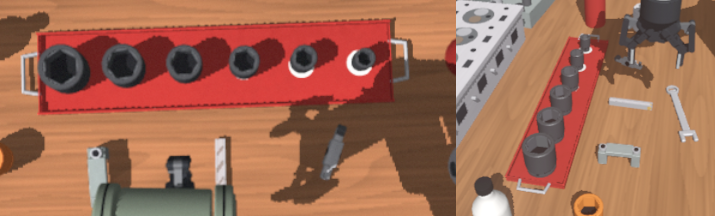

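Both end views show the row stepping evenly from big at (63,68) to small at (363,58), all upright. Offsets are under 2 mm and the end sockets haven't moved.

```bash
python3 -c "
from h import *
print(order.close_job())"
```

```text
the job is handed in; nothing more can be done
None
```

The job is handed in at about 22 s on the robot's clock: sockets 37, 44, 51 and 58 stand upright on places 1 to 4, each measured within 2 mm of its spot, and the two end sockets haven't moved; the verdict was not reported back.

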